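# Fit a new filter in the bench dust extractor and hold its recessed reset button

### The job

The bench dust extractor needs its filter change finished: take the new wide pleated filter panel out of the carton, slide it down into the empty slot of the extractor until it is fully home and let go of it. Then pick up the small screwdriver, reach its blade through the reset hole in the extractor's front and press the recessed button all the way in; finish while still holding the button down with the screwdriver in the gripper. Leave the narrow spare mesh panel in the carton and the tweezers and needle file where they lie.

Things in the scene. Friction and masses are not known exactly. Their poses are not given: they have to be found in the camera images.
- extractor: fixed grey dust extractor with black end cheeks, 182 mm deep (x), 174 wide (y), deck at z = 85 mm. Origin on the worktop under its centre; x from front panel to back, y left seen from the front, z up. Knob on the front stands 15 mm proud. Two slots along y in the deck: the front one (x = -33 mm) holds a narrow panel whose tab (46 long, 10 thick) stands 25 mm up; the rear one is empty
- slot_floor (a point): centre of the floor of the empty slot, 17 mm behind the extractor's origin, 70 mm below the deck; axes as the extractor. Slot 19 mm wide (x), 96 mm long (y), open at the deck, plain walls down to the floor; the frame of a panel fully home is flush with the deck
- reset_mouth (a point): centre of the mouth of the round reset hole in the square aluminium plate on the front panel, 45 mm above the worktop, 35 mm to the right (-y) of the extractor's middle; axes as the extractor, the hole runs along +x. Diameter 12 mm; the button's face, 9.6 mm across, lies 14 mm inside
- reset_button (a joint): travel of the recessed button along the extractor's +x, 0 out to 0.005 m fully in; sprung: 1.5 N starts it, 5 N holds it fully in, and it comes back out when let go
- filter_carton: fixed open cardboard carton 150 mm (x) by 116 mm (y), walls 52 mm high, short folded-out flaps; origin under its centre, on the 2 mm thick cutting mat. A grey insert (top at 46 mm) has two slots along y, 20 by 96 mm, at x = -33 and +33 mm, floor 4 mm up, each with one panel standing on edge; which panel is where varies
- pleated_filter: new filter standing on edge: 92 mm wide (y), 16 thick (x), frame 70 tall, white pleats in grey plastic; pull tab on the middle of its top, from 69 to 94 mm up, 46 long (y), 10 thick (x). The lowest 5 mm is 12 thick and 88 wide. Origin at the centre of its underside, z up. About 0.12 kg; either way round fits
- mesh_filter: the spare: like the pleated panel with the same tab, thickness and height but only 72 mm wide, with a dark mesh; stays in the carton. Origin at the centre of its underside
- small_driver: precision screwdriver lying flat, 108 mm long, 30 g. Origin under its middle, on the worktop; its axis lies 5 mm above, along its own y: dark blue ribbed barrel, 10 mm thick, from y = -14 to +54 mm, bare steel shaft, 3 mm thick, from y = -14 to the blade tip at y = -54 mm
- driver_tip (a point): the blade tip of the screwdriver, on its axis
- tweezers: steel tweezers lying flat, 115 mm long (y), 12 mm wide; leave alone. Origin under the middle
- needle_file: needle file with green handle lying flat, 150 mm long (y), 9 mm thick; leave alone. Origin under the middle
Mind the look-alikes: they are no part of the job. Leave any orange look-alike of the pleated_filter alone.

How it is judged (in metres and radians):
On the way, in this order (a step that is already met when the one before it is completed fails the run):
1. the pleated panel stands fully home in the empty slot and has been let go (z of pleated_filter in the frame of slot_floor between -0.003 and 0.003 m and horizontal distance between pleated_filter and slot_floor below 0.005 m and angle between pleated_filter's own z axis and vertical below 0.1 rad and contact force between the fingers and pleated_filter below 0.1 N), for 0.2 s.
2. the button is pressed fully in with the screwdriver's blade through the hole (value of joint reset_button above 0.004 m and x of driver_tip in the frame of reset_mouth above 0.014 m and contact force between small_driver and extractor above 1 N and contact force between the fingers and small_driver above 1 N), for 0.2 s.
At the end, for the whole second after the job is handed in: The gripped screwdriver, at rest off the worktop, holds the reset button at least 4 of its 5 mm in with over 1 N, tip 14 mm or more inside the hole; the pleated panel stands untouched, within 3 mm of the slot floor and 5 mm of its centre; spare panel, tweezers and file moved under 30 mm (all of step 1 and all of step 2 and height (world z) of small_driver above 0.025 m and linear speed of small_driver below 0.03 m/s and distance of each of mesh_filter, tweezers, needle_file from where it was at the start of the episode below 0.03 m); the arm keeps its last pose, push and grip.
It fails at once if the spare mesh panel is taken out or knocked about (distance of mesh_filter from where it was at the start of the episode above 0.03 m).
It fails at once if the tweezers or the needle file are pushed away (distance of any of tweezers, needle_file from where it was at the start of the episode above 0.03 m).
It also fails if it takes over 50 s, if anything falls off the work surface, if the arm or the gripper's body presses on something with over 40 N, if the wrist force passes 120 N, or if a joint passes its speed limit or range.

### The arm

A 6-joint arm with a two-finger parallel gripper is mounted at the origin on a cart in front of the work surface, level with it; the furniture and walls round the work are solid. World frame = base frame: x ahead of the robot, y to its left, z up, the work surface at z = 0. Lengths are in m, angles in degrees, forces in N, time in s.
With the tool pointing down it reaches from about 0.3 to 0.75 m from the base axis. Payload 8.5 kg.
Tool frame: the origin (TCP) lies at the very end of the fingers, on their centre line; the grasp point (between the pads) lies 19 mm behind it; z points along the fingers, y is the line along which they close (so a half turn about z gives the same grasp; the last joint's range is limited). The gripper opens to 85 mm and grips with 20 to 120 N. Pads are 22 mm wide; open, the fingers measure 114 mm over their backs; the gripper's body (76 mm by 85 mm) begins 54 mm behind the grasp point. The pads swing forward as they close: fully open they stand 13 mm farther back than shut.
Start: joints at [56.763, 21.807, 74.336, -0, 83.858, -12.336], TCP at [0.196, 0.514, 0.231] pointing down, gripper open.
Joint ranges: [-178.18, 178.18], [-50.72, 133.34], [12.68, 142.11], [-81.47, 261.47], [9.98, 163.14], [-165.26, 165.26]. Speed limits (degrees/s): [136.94, 136.94, 180, 180, 180, 180].

### API

Orientations are given as a 3x3 rotation matrix whose columns are the frame's x, y, z axes.
In Python, from rig import observe, cams, ticket gives the robot as it stands.
- The arm moves only by the tool move_arm, never from a script. Its arguments are lists of equal length, an entry for each row: "jaw": the finger opening in cm, from 0 to 8.54; "dp": the shift along the tool's x, y, z in cm, a list of three; "turn": the turn, a rotation vector about the tool's x, y, z in rad, a list of three. In form: {"jaw": [jaw, ...], "dp": [[tx, ty, tz], ...], "turn": [[wx, wy, wz], ...]}. A call has 1 to 12 rows; each row shifts and turns the commanded pose from where the row before left it, along the tool's axes as they then stand; what a row does not reach is not made up. A row lasts 1/12 s, in which the tool goes at most 41.7 mm and 7.16 degrees, less where a joint would pass 70% of its speed; a pose out of reach is approached as far as the arm can. A call is refused whole if a number of a shift passes 4.17 or a number of a turn 0.125, either way. A call with a gripper value outside its range is refused whole. The fingers move at their own pace and stop on an object; "force" is the grip in N (left out, the last holds). Time passes only in rows, so rows that do not move let the fingers close. It gives the time, the measured TCP pose, the force, the opening and the grip force at its end, in the units of the state.
- observe(): the state, without advancing time (a new reading comes with each control period).
- cams.get_image(name): name is "side" or "top" or "wrist"; returns (picture, depth): 420x560x3 uint8, red, green, blue; 420x560 float32, m along the optical axis (not along the pixel's ray), 0 where there is no reading.
- cams.calibration(name): a dict with "vertical_fov" (degrees; the focal length in pixels is half the picture's height over the tangent of half this angle, whatever the lens; pixels are square), "cx", "cy" (the principal point, pixels), "k1" (the pictures are not rectified: a ray, as slopes to the right and down, at radius r is drawn at 1 + k1 r^2 times it, then the intrinsics apply), "view" (4x4, takes a point from world to camera coordinates); the wrist camera has in their place "tool_from_camera" (4x4, takes a point from camera to tool coordinates, whose origin is the TCP and whose axes are the flange's). Camera axes: x right, y up, looking along -z (the intrinsics and any distortion apply to the point x, -y, -z); pixel columns grow to the right and rows downward; lengths in m; the calibration is good to about 2 mm. A picture is of the moment at which its call begins: read the wrist's pose just before it. calibration takes no time and is no camera call.
- ticket.close_job(): hands the job in; it is judged then, once.
Trained networks look in the newest picture that a camera, given by its name, has taken for a name from the list of things; names that differ only in an ending like _2 or _b are one class to them, and where a whole thing is asked for, a point or a joint stands for the part that bears it (a point fixed in the world has none). Each returns a list of dicts, best first, with "p" (0 to 1); they miss things now and then, are a little off and sometimes report something else, mostly with a low value. They report only what shows in the picture. A call takes as long as a camera call. They do not tell look-alikes from the thing itself.
- cams.spot_in(camera, query): "box" ([centre column, centre row, width, height] as shares, 0 to 1, of the picture: columns of its width, rows of its height, round what is visible of it).
- cams.outline_of(camera, query): "mask" (420x560 bool, what is visible of it) and "box" ([centre column, centre row, width, height] as shares, 0 to 1, of the picture: columns of its width, rows of its height, round what is visible of it).
- cams.mark_of(camera, query): "location" ([column, row] as shares, 0 to 1, of the picture: columns of its width, rows of its height: a listed point, or the origin of a listed thing).
The state is a dict: "time_s": time; "q": joint angles; "qvel": joint speeds; "joint_efforts": joint torques, N m; "position": TCP position; "tool_rot": TCP orientation; "ft_force": force on the tool from outside, world axes, zero at the start; "wrist_torque": the same for the moment, N m; "grip_width": finger opening in m; "gripper_force": force on a finger pad.
Only numpy, scipy, OpenCV 4.12 (cv2) and the standard library are available. Lean on these libraries where they do the work, as an engineer would, in place of code of your own. Each camera call takes 0.05 s, during which the arm holds its last target. There are 200 camera calls.

## Working session

There is one attempt and no reset: what is moved stays moved. The work goes in short steps, Python scripts to look and compute and a tool call to move; the robot and the scene stay as the last step left them, time stands still between calls to the robot, and variables do not carry over. Pictures are saved under pics/ and viewed, at most 10 in all, crops included, and the job is handed in when it is done.

Besides the shell and the picture viewer there is one more tool, called after "Call:" by a JSON object that holds its "name" and its "arguments". move_arm: Moves the arm, as the interface text tells. Its arguments: {"type":"object","properties":{"jaw":{"type":"array","items":{"type":"number"}},"dp":{"type":"array","items":{"type":"array","items":{"type":"number"}}},"turn":{"type":"array","items":{"type":"array","items":{"type":"number"}}},"force":{"type":"number"}},"required":["jaw","dp","turn"]}

```bash
ls; mkdir -p pics
cat > h.py <<'E'
import numpy as np, cv2
from rig import observe, cams, ticket
def K(c):
    f=210/np.tan(np.radians(c["vertical_fov"])/2); return f
def campose(name,st=None):
    c=cams.calibration(name)
    if "view" in c: T=np.linalg.inv(np.array(c["view"]))
    else:
        st=st or observe(); W=np.eye(4); W[:3,:3]=np.array(st["tool_rot"]); W[:3,3]=st["position"]
        T=W@np.array(c["tool_from_camera"])
    return c,T
def ray(name,u,v,st=None):
    c,T=campose(name,st); f=K(c)
    Km=np.array([[f,0,c["cx"]],[0,f,c["cy"]],[0,0,1.]])
    p=cv2.undistortPoints(np.array([[[u,v]]],float),Km,np.array([c["k1"],0,0,0,0.]))[0,0]
    d=T[:3,:3]@np.array([p[0],-p[1],-1.]); return T[:3,3],d   # d*depth = offset
def pt(name,u,v,depth,st=None):
    o,d=ray(name,u,v,st); return o+d*depth
def onz(name,u,v,z,st=None):
    o,d=ray(name,u,v,st); return o+d*(z-o[2])/d[2]
def proj(name,P,st=None):
    c,T=campose(name,st); f=K(c); p=np.linalg.inv(T)@np.append(P,1); x,y=p[0]/-p[2],-p[1]/-p[2]
    s=1+c["k1"]*(x*x+y*y); return c["cx"]+f*x*s, c["cy"]+f*y*s
def cloud(name,depth,st=None):
    c,T=campose(name,st); f=K(c)
    Km=np.array([[f,0,c["cx"]],[0,f,c["cy"]],[0,0,1.]])
    v,u=np.mgrid[0:420,0:560]; uv=np.stack([u,v],-1).reshape(-1,1,2).astype(float)
    p=cv2.undistortPoints(uv,Km,np.array([c["k1"],0,0,0,0.]))[:,0]
    d=np.c_[p[:,0],-p[:,1],-np.ones(len(p))]*depth.reshape(-1,1)
    return (d@T[:3,:3].T+T[:3,3]).reshape(420,560,3)
def save(im,n): cv2.imwrite("pics/"+n,im[:,:,::-1])
E
python3 - <<'E'
from h import *
np.set_printoptions(precision=4,suppress=True)
st=observe(); print(st["time_s"],st["position"],np.array(st["tool_rot"]))
for n in ["top","side","wrist"]:
    im,d=cams.get_image(n); np.savez(f"{n}0.npz",im=im,d=d); save(im,n+"0.png")
    c,T=campose(n); print(n,c["vertical_fov"],c["k1"],T)
    for q in ["extractor","filter_carton","pleated_filter","mesh_filter","small_driver","driver_tip","tweezers","needle_file","reset_mouth","slot_floor"]:
        r=cams.mark_of(n,q)
        print(n,q,[(round(x["p"],2),[round(x["location"][0]*560),round(x["location"][1]*420)]) for x in r[:3]])
E
python3 -c "
import cv2,numpy as np
a=cv2.imread('pics/top0.png');b=cv2.imread('pics/side0.png')
cv2.imwrite('pics/t0.png',cv2.resize(a,(784,588)));cv2.imwrite('pics/s0.png',cv2.resize(b,(784,588)))"
```

```text
pics
0.0 [0.1961 0.5136 0.2307] [[-0.9342  0.3568 -0.0008]
 [ 0.3568  0.9342 -0.0012]
 [ 0.0003 -0.0014 -1.    ]]
top 46.912643264517264 0.004935521754260124 [[-0.0029  0.9826 -0.1856  0.2195]
 [-0.9998  0.0011  0.0214  0.1503]
 [ 0.0212  0.1856  0.9824  1.4961]
 [ 0.      0.      0.      1.    ]]
top extractor [(0.63, [323, 155])]
top filter_carton [(0.85, [245, 236])]
top pleated_filter [(0.88, [184, 266]), (0.7, [141, 260]), (0.65, [402, 263])]
top mesh_filter [(0.69, [249, 225])]
top small_driver [(0.37, [417, 218])]
top driver_tip []
top tweezers [(0.63, [355, 228])]
top needle_file [(0.56, [367, 245])]
top reset_mouth [(0.92, [336, 179]), (0.44, [250, 250])]
top slot_floor [(0.97, [324, 150])]
side 57.783133210513675 -0.08300646537973416 [[ 0.9917  0.0962 -0.0849  0.4212]
 [-0.1269  0.638  -0.7595 -0.6695]
 [-0.0189  0.764   0.6449  0.7603]
 [ 0.      0.      0.      1.    ]]
side extractor [(0.7, [347, 256]), (0.49, [312, 366])]
side filter_carton [(0.96, [247, 212])]
side pleated_filter [(0.84, [217, 178]), (0.73, [245, 320]), (0.68, [221, 358])]
side mesh_filter [(0.55, [253, 218])]
side small_driver [(0.54, [284, 377])]
side driver_tip [(0.6, [312, 364])]
side tweezers [(0.62, [269, 301])]
side needle_file [(0.67, [245, 321])]
side reset_mouth [(0.75, [321, 262])]
side slot_floor [(0.71, [354, 255])]
wrist 59.515244249357956 0.004709074181225552 [[ 0.3567 -0.8991 -0.2539  0.1323]
 [ 0.9342  0.3433  0.0967  0.5369]
 [ 0.0002 -0.2717  0.9624  0.3744]
 [ 0.      0.      0.      1.    ]]
wrist extractor []
wrist filter_carton []
wrist pleated_filter [(0.83, [261, 295]), (0.8, [377, 270])]
wrist mesh_filter []
wrist small_driver []
wrist driver_tip []
wrist tweezers []
wrist needle_file []
wrist reset_mouth []
wrist slot_floor []
```

View pics/t0.png

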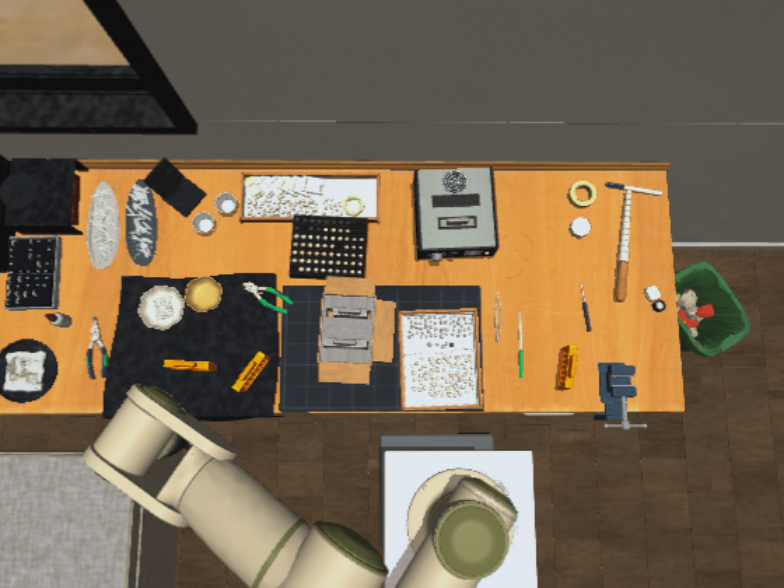

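View pics/s0.png

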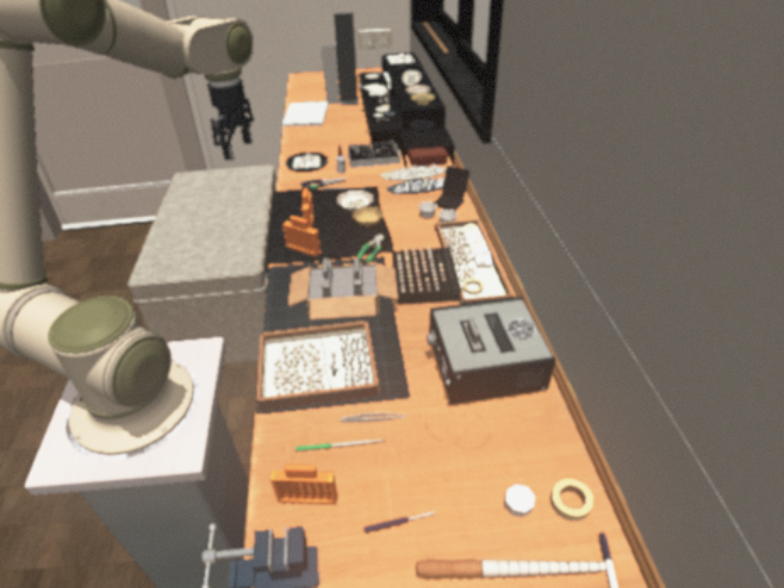

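Top view: the carton is at (249,229) with two panel tabs at (249,222) and (249,244). The extractor is at (325,150), the driver at (418,219) and the tweezers and file at (355,226) and (371,245). The orange look-alikes are at (135,261), (179,265) and (405,262). Next I compute world positions and enlarge the carton.

Run:
```python
from h import *
np.set_printoptions(precision=4,suppress=True)
z=np.load("top0.npz"); im,d=z["im"],z["d"]
P=cloud("top",d); np.save("topcloud.npy",P)
for n,(u,v) in dict(carton=(249,229),tab1=(249,222),tab2=(249,244),ext=(325,152),slot=(325,143),knob=(312,186),drv=(418,222),tw=(355,226),file=(371,245),mat=(215,230),bench=(390,200)).items():
    print(n,P[v,u], d[v,u])
# extractor deck fit
m=(abs(P[...,2]-.085)<.006)&(P[...,1]<-0.02)&(P[...,1]>-.3)&(P[...,0]>.35)
pts=P[m][:,:2].astype(np.float32); print(len(pts),pts.min(0),pts.max(0),cv2.minAreaRect(pts))
# carton
for lo,hi in[(.05,.06),(.044,.052),(.085,.11)]:
    m=(P[...,2]>lo)&(P[...,2]<hi)&(P[...,1]<.4)&(P[...,1]>.1)&(P[...,0]>.15)&(P[...,0]<.5)
    v,u=np.nonzero(m); print(lo,len(v), u.min() if len(u) else 0,u.max() if len(u) else 0,v.min() if len(u) else 0,v.max()if len(u) else 0)
a=cv2.resize(im[195:275,220:290],None,fx=5.5,fy=5.5,interpolation=cv2.INTER_CUBIC)
b=cv2.resize(im[115:195,290:360],None,fx=5.5,fy=5.5,interpolation=cv2.INTER_CUBIC)
save(np.hstack([a,b]),"crop1.png")
```

```text
carton [0.4244 0.2346 0.0449] 1.4618528
tab1 [0.4376 0.2318 0.0975] 1.4127175
tab2 [0.3724 0.2306 0.1046] 1.3936882
ext [0.6556 0.0042 0.0822] 1.4731214
slot [0.6945 0.0005 0.0508] 1.511267
knob [0.5561 0.043  0.0534] 1.4820648
drv [ 0.4519 -0.2911  0.0075] 1.5149616
tw [ 0.4403 -0.0942 -0.0001] 1.5160929
file [ 0.3798 -0.141   0.0072] 1.498696
mat [ 0.4284  0.3433 -0.0053] 1.5096378
bench [ 0.5219 -0.206   0.008 ] 1.5256511
1196 [ 0.5744 -0.2983] [ 0.8026 -0.02  ] ((0.6877056956291199, -0.15880361199378967), (0.2771942913532257, 0.22852973639965057), 89.53717803955078)
0.05 1104 227 277 204 271
0.044 1712 228 281 205 273
0.085 125 238 257 220 246
```

View pics/crop1.png

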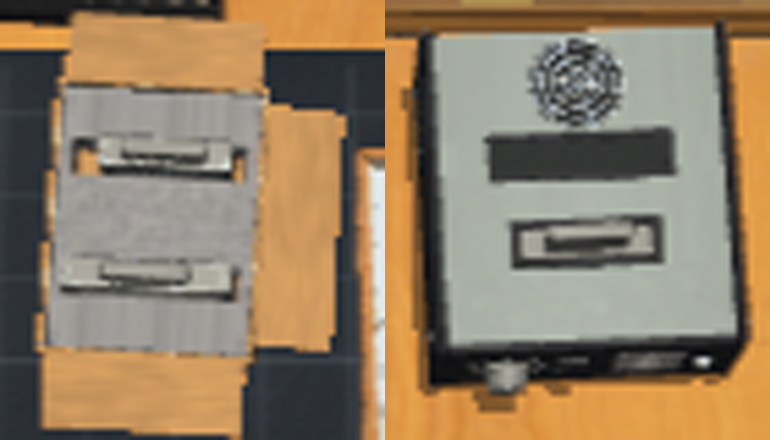

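The near panel in crop 1, at top-view pixel (247,245), fills the whole slot, so it is the wide pleated filter. The far one at (249,222) leaves gaps at both ends, so it is the narrow mesh spare. The orange panels lie outside the carton and are not candidates. I'll move the wrist camera over the carton for an enlarged confirming view and a measurement.

```bash
cat >> h.py <<'E'
from scipy.spatial.transform import Rotation as Ro, Slerp
import json
def down(yaw):  # tool y at yaw deg in world, z down
    a=np.radians(yaw); y=np.array([np.cos(a),np.sin(a),0]); z=np.array([0,0,-1.]); return np.c_[np.cross(y,z),y,z]
def plan(segs,start=None):
    """segs: list of (pos,R,nrows,jaw) -> prints rounded rows"""
    st=observe(); p,R=start or (np.array(st["position"]),np.array(st["tool_rot"]))
    D=[];W=[];J=[]
    for tp,tR,n,j in segs:
        p0,S=p.copy(),Slerp([0,1],Ro.from_matrix([R,tR]))
        for i in range(1,n+1):
            wp=p0+(np.array(tp)-p0)*i/n; wR=S(i/n).as_matrix()
            d=np.round(R.T@(wp-p)*100,2); w=np.round((Ro.from_matrix(R.T@wR)).as_rotvec(),3)
            p=p+R@d/100; R=R@Ro.from_rotvec(w).as_matrix(); D.append(d.tolist());W.append(w.tolist());J.append(j)
    print(json.dumps(dict(jaw=J,dp=D,turn=W)).replace("-0.0,","0,").replace("-0.0]","0]").replace("0.0,","0,").replace("0.0]","0]")); return p,R
E
python3 - <<'E'
from h import *
plan([([.372,.231,.30],down(-5),12,4)])
print(np.round(np.array(cams.calibration("wrist")["tool_from_camera"]),4))
E
```

```text
{"jaw": [4, 4, 4, 4, 4, 4, 4, 4, 4, 4, 4, 4], "dp": [[-2.21, -1.68, -0.57], [-2.38, -1.43, -0.57], [-2.51, -1.17, -0.58], [-2.63, -0.89, -0.57], [-2.71, -0.6, -0.57], [-2.76, -0.31, -0.57], [-2.77, 0, -0.58], [-2.76, 0.28, -0.57], [-2.71, 0.59, -0.57], [-2.64, 0.87, -0.57], [-2.52, 1.16, -0.58], [-2.39, 1.41, -0.57]], "turn": [[0, 0, 0.108], [0, 0, 0.108], [0, 0, 0.107], [0, 0, 0.108], [0, 0, 0.108], [0, 0, 0.108], [0, 0, 0.107], [0, 0, 0.108], [0, 0, 0.108], [0, 0, 0.108], [0, 0, 0.107], [0, 0, 0.108]]}
[[ 1.000e-04  9.624e-01  2.717e-01  6.800e-02]
 [ 1.000e+00 -0.000e+00 -3.000e-04 -1.200e-03]
 [-3.000e-04  2.717e-01 -9.624e-01 -1.431e-01]
 [ 0.000e+00  0.000e+00  0.000e+00  1.000e+00]]
```

Call:
{"name": "move_arm", "arguments": {"jaw": [4,4,4,4,4,4,4,4,4,4,4,4], "dp": [[-2.21,-1.68,-0.57],[-2.38,-1.43,-0.57],[-2.51,-1.17,-0.58],[-2.63,-0.89,-0.57],[-2.71,-0.6,-0.57],[-2.76,-0.31,-0.57],[-2.77,0,-0.58],[-2.76,0.28,-0.57],[-2.71,0.59,-0.57],[-2.64,0.87,-0.57],[-2.52,1.16,-0.58],[-2.39,1.41,-0.57]], "turn": [[0,0,0.108],[0,0,0.108],[0,0,0.107],[0,0,0.108],[0,0,0.108],[0,0,0.108],[0,0,0.107],[0,0,0.108],[0,0,0.108],[0,0,0.108],[0,0,0.107],[0,0,0.108]]}}

```text
time_s: 2.65
position: [0.3725, 0.2297, 0.3005]
tool_rot: [[0.092, 0.996, 0.0], [0.996, -0.092, 0.0], [0.0, 0.0, -1.0]]
ft_force: [1.5, 0.0, 0.0]
grip_width: 0.0399
gripper_force: 0.0
```

Call:
{"name": "move_arm", "arguments": {"jaw": [4,4], "dp": [[0,0,0],[0,0,0]], "turn": [[0,0,0],[0,0,0]]}}

```text
time_s: 2.82
position: [0.3725, 0.2303, 0.3002]
tool_rot: [[0.089, 0.996, 0.0], [0.996, -0.089, 0.0], [0.0, 0.0, -1.0]]
ft_force: [-0.0, 0.0, 0.1]
grip_width: 0.0398
gripper_force: 0.0
```

Run:
```python
from h import *
np.set_printoptions(precision=4,suppress=True)
st=observe(); print(st["time_s"],st["position"],st["grip_width"],st["ft_force"])
im,d=cams.get_image("wrist"); np.savez("w1.npz",im=im,d=d,p=st["position"],R=st["tool_rot"])
save(cv2.resize(im,(784,588)),"w1.png")
for q in ["pleated_filter","mesh_filter","filter_carton"]:
    for r in cams.outline_of("wrist",q)[:3]:
        b=np.array(r["box"])*[560,420,560,420]; print(q,round(r["p"],2),b.round(0))
    print([(round(r["p"],2),np.array(r["location"])*[560,420]) for r in cams.mark_of("wrist",q)[:3]])
```

```text
2.8167 [0.3725 0.2303 0.3002] 0.03976339789026536 [-0.0016  0.0126  0.0837]
pleated_filter 0.71 [283. 163.  19.  95.]
[(0.56, array([286.104, 156.912]))]
mesh_filter 0.92 [351. 167.  26.  75.]
[(0.87, array([340.312, 157.29 ]))]
filter_carton 0.84 [314. 174. 217. 145.]
[(0.64, array([312.816, 157.416]))]
```

View pics/w1.png

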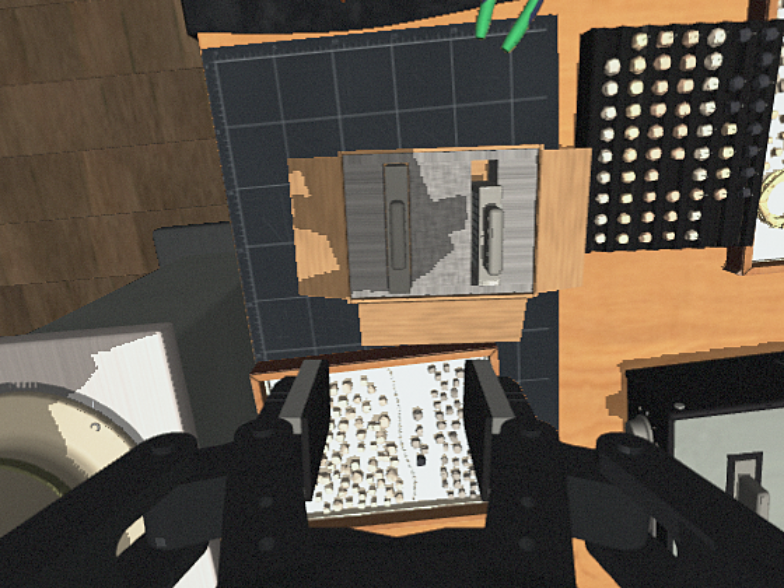

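The wrist view shows the wide panel at (284,163), filling its slot, and the narrow one with the gap at (350,166). The left one, wide with the full frame, is the pleated filter. Next I measure its tab precisely.

Run:
```python
from h import *
np.set_printoptions(precision=4,suppress=True)
z=np.load("w1.npz"); st=dict(position=z["p"],tool_rot=z["R"]); im,d=z["im"],z["d"]
P=cloud("wrist",d,st)
for nm,(u0,u1) in dict(pl=(265,310),me=(330,375)).items():
  for lo,hi in[(.09,.112),(.066,.084)]:
    m=np.zeros((420,560),bool); m[105:215,u0:u1]=1
    m&=(P[...,2]>lo)&(P[...,2]<hi)
    k=cv2.morphologyEx(m.astype(np.uint8),cv2.MORPH_OPEN,np.ones((3,3)))>0
    q=P[k]; 
    if len(q)<10: continue
    v,u=np.nonzero(k); print(nm,lo,len(q),"med",np.median(q,0),"rect",cv2.minAreaRect(q[:,:2].astype(np.float32)),"px",u.min(),u.max(),v.min(),v.max())
# two-view check of the tab-top centre: top view and wrist rays
tz=np.load("top0.npz"); PT=np.load("topcloud.npy")
m=np.zeros((420,560),bool); m[236:250,235:262]=1; m&=PT[...,2]>.085
v,u=np.nonzero(m); print("top tab px",u.min(),u.max(),v.min(),v.max(),np.median(PT[m],0))
a=cv2.resize(im[95:225,235:395],None,fx=5,fy=4.6,interpolation=cv2.INTER_CUBIC); save(a,"crop2.png")
```

```text
pl 0.09 520 med [0.3749 0.2426 0.1001] rect ((0.3748442232608795, 0.24159114062786102), (0.04556271433830261, 0.010530835948884487), 85.4256591796875) px 278 289 144 192
pl 0.066 820 med [0.3751 0.2639 0.0765] rect ((0.3747628629207611, 0.24146437644958496), (0.09178809821605682, 0.015991244465112686), 86.7513427734375) px 274 292 118 209
me 0.09 568 med [0.4393 0.233  0.1   ] rect ((0.4402553141117096, 0.23182882368564606), (0.04590914398431778, 0.011067072860896587), 87.01714324951172) px 346 359 148 196
me 0.066 623 med [0.4358 0.2434 0.0766] rect ((0.439925879240036, 0.23194319009780884), (0.07173730432987213, 0.015805711969733238), 86.80048370361328) px 340 357 132 203
top tab px 238 256 242 249 [0.3731 0.2394 0.099 ]
```

View pics/crop2.png

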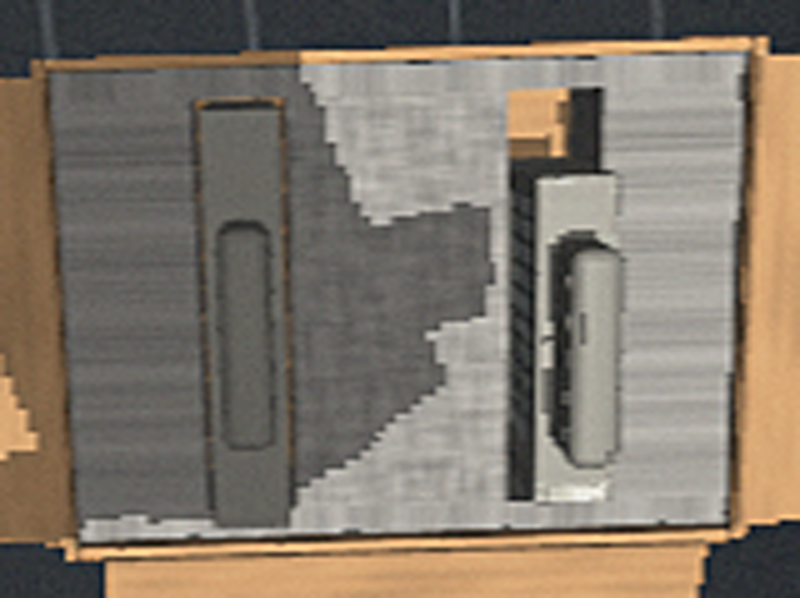

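The crop confirms it: the left panel is the wide one (92 x 16 mm measured, tab 46 x 10 mm) and the right one is 72 mm wide with visible mesh. Heights match too, with the frame top at 76.5 mm and the tab top at 100 mm. Now I plan the grasp.

Run:
```python
from h import *
plan([([.3748,.2415,.13],down(-3.3),5,4),([.3748,.2415,.0795],down(-3.3),3,4)])
```

```text
{"jaw": [4, 4, 4, 4, 4, 4, 4, 4], "dp": [[0.2, 0.05, 3.4], [0.21, 0.05, 3.4], [0.2, 0.05, 3.39], [0.2, 0.05, 3.4], [0.21, 0.05, 3.4], [0, 0, 1.68], [0, 0, 1.69], [0, 0, 1.68]], "turn": [[0, 0, -0.006], [0, 0, -0.005], [0, 0, -0.006], [0, 0, -0.005], [0, 0, -0.006], [0, 0, 0], [0, 0, 0], [0, 0, 0]]}
```

Call:
{"name": "move_arm", "arguments": {"jaw": [4,4,4,4,4,4,4,4,4,1,0.5,0.5], "dp": [[0.2,0.05,3.4],[0.21,0.05,3.4],[0.2,0.05,3.39],[0.2,0.05,3.4],[0.21,0.05,3.4],[0,0,1.68],[0,0,1.69],[0,0,1.68],[0,0,0],[0,0,0],[0,0,0],[0,0,0]], "turn": [[0,0,-0.006],[0,0,-0.005],[0,0,-0.006],[0,0,-0.005],[0,0,-0.006],[0,0,0],[0,0,0],[0,0,0],[0,0,0],[0,0,0],[0,0,0],[0,0,0]], "force": 60}}

```text
time_s: 4.17
position: [0.3757, 0.2413, 0.0808]
tool_rot: [[0.059, 0.998, 0.002], [0.998, -0.059, 0.001], [0.001, 0.002, -1.0]]
ft_force: [-0.2, -0.2, -2.2]
grip_width: 0.009
gripper_force: 58.5
```

Call:
{"name": "move_arm", "arguments": {"jaw": [0.5,0.5,0.5], "dp": [[0,0,0],[0,0,0],[0,0,0]], "turn": [[0,0,0],[0,0,0],[0,0,0]]}}

```text
time_s: 4.42
position: [0.3758, 0.2413, 0.0807]
tool_rot: [[0.059, 0.998, 0.002], [0.998, -0.059, 0.001], [0.001, 0.002, -1.0]]
ft_force: [-1.6, 1.1, 7.7]
grip_width: 0.0089
gripper_force: 59.7
```

Call:
{"name": "move_arm", "arguments": {"jaw": [0.5,0.5,0.5,0.5,0.5,0.5,0.5,0.5], "dp": [[0,0,-1],[0,0,-2.5],[0,0,-3.5],[0,0,-3.5],[0,0,-3.5],[0,0,-3.5],[0,0,-3.5],[0,0,-1]], "turn": [[0,0,0],[0,0,0],[0,0,0],[0,0,0],[0,0,0],[0,0,0],[0,0,0],[0,0,0]]}}

```text
time_s: 5.08
position: [0.3761, 0.2413, 0.3051]
tool_rot: [[0.059, 0.998, 0.009], [0.998, -0.059, 0.003], [0.003, 0.008, -1.0]]
ft_force: [0.8, -0.8, -1.2]
grip_width: 0.0085
gripper_force: 58.8
```

Run:
```python
from h import *
np.set_printoptions(precision=4,suppress=True)
for p in [(307.2,139.3),(341,138.3),(308,148),(341,147),(316,161),(300,121)]: print(p,onz("top",*p,.085))
s=onz("top",325,143.2,.085); print(s)
plan([([s[0],s[1]-.09,.30],down(2),11,0.5)])
```

```text
(307.2, 139.3) [0.6948 0.0582 0.085 ]
(341, 138.3) [ 0.6984 -0.0452  0.085 ]
(308, 148) [0.6672 0.0561 0.085 ]
(341, 147) [ 0.6707 -0.0446  0.085 ]
(316, 161) [0.6263 0.0323 0.085 ]
(300, 121) [0.7535 0.0797 0.085 ]
[0.6826 0.004  0.085 ]
{"jaw": [0.5, 0.5, 0.5, 0.5, 0.5, 0.5, 0.5, 0.5, 0.5, 0.5, 0.5], "dp": [[-2.81, 2.96, 0.06], [-2.83, 2.93, 0.06], [-2.85, 2.91, 0.06], [-2.89, 2.88, 0.06], [-2.9, 2.86, 0.05], [-2.93, 2.83, 0.06], [-2.96, 2.81, 0.05], [-2.97, 2.79, 0.05], [-3.0, 2.76, 0.05], [-3.03, 2.73, 0.05], [-3.05, 2.71, 0.05]], "turn": [[0.001, 0, -0.009], [0.001, 0, -0.008], [0, -0.001, -0.009], [0.001, 0, -0.008], [0.001, 0, -0.009], [0.001, 0, -0.008], [0, -0.001, -0.009], [0.001, 0, -0.008], [0.001, 0, -0.009], [0.001, 0, -0.008], [0.001, -0.001, -0.009]]}
```

Call:
{"name": "move_arm", "arguments": {"jaw": [0.5,0.5,0.5,0.5,0.5,0.5,0.5,0.5,0.5,0.5,0.5,0.5], "dp": [[-2.81,2.96,0.06],[-2.83,2.93,0.06],[-2.85,2.91,0.06],[-2.89,2.88,0.06],[-2.9,2.86,0.05],[-2.93,2.83,0.06],[-2.96,2.81,0.05],[-2.97,2.79,0.05],[-3.0,2.76,0.05],[-3.03,2.73,0.05],[-3.05,2.71,0.05],[0,0,0]], "turn": [[0.001,0,-0.009],[0.001,0,-0.008],[0,-0.001,-0.009],[0.001,0,-0.008],[0.001,0,-0.009],[0.001,0,-0.008],[0,-0.001,-0.009],[0.001,0,-0.008],[0.001,0,-0.009],[0.001,0,-0.008],[0.001,-0.001,-0.009],[0,0,0]]}}

```text
time_s: 6.08
position: [0.6846, -0.0923, 0.289]
tool_rot: [[-0.03, 0.999, -0.012], [1.0, 0.03, -0.003], [-0.003, -0.012, -1.0]]
ft_force: [-0.0, -0.9, -1.8]
grip_width: 0.0091
gripper_force: 59.1
```

Call:
{"name": "move_arm", "arguments": {"jaw": [0.5,0.5,0.5], "dp": [[0,0,0],[0,0,0],[0,0,0]], "turn": [[0,0,0],[0,0,0],[0,0,0]]}}

```text
time_s: 6.33
position: [0.6812, -0.0853, 0.2937]
tool_rot: [[-0.036, 0.999, -0.008], [0.999, 0.036, -0.003], [-0.003, -0.008, -1.0]]
ft_force: [-0.6, 0.5, -1.0]
grip_width: 0.0087
gripper_force: 59.1
```

Run:
```python
from h import *
np.set_printoptions(precision=4,suppress=True)
st=observe(); print(st["time_s"],st["position"],st["grip_width"],st["ft_force"]);print(np.array(st["tool_rot"]))
im,d=cams.get_image("wrist"); np.savez("w2.npz",im=im,d=d,p=st["position"],R=st["tool_rot"])
save(cv2.resize(im,(784,588)),"w2.png")
for q in ["slot_floor","reset_mouth","extractor"]:
    print(q,[(round(r["p"],2),np.array(r["location"])*[560,420]) for r in cams.mark_of("wrist",q)[:3]])
```

```text
6.3333 [ 0.6812 -0.0853  0.2937] 0.00867936456584 [-0.5833  0.5392 -0.9561]
[[-0.036   0.9993 -0.0082]
 [ 0.9993  0.036  -0.003 ]
 [-0.0027 -0.0083 -1.    ]]
slot_floor [(0.6, array([293.216,  84.42 ]))]
reset_mouth [(0.43, array([154.672, 307.482]))]
extractor [(0.62, array([273.28 ,  85.806]))]
```

View pics/w2.png

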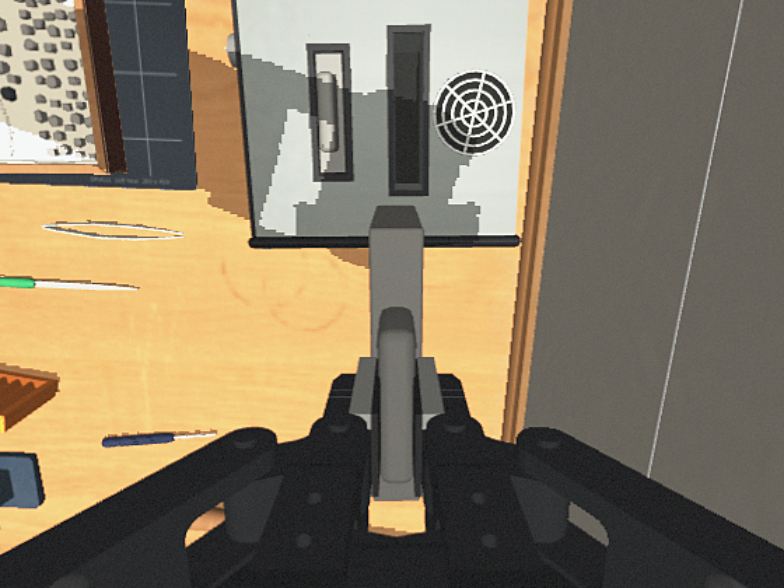

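The wrist view shows the held panel, vertical in the gripper, and the empty slot at about (291,79), uncovered. The front panel's tab is at (234,80). Next I measure the slot edges and the held panel.

```bash
cat > slot.py <<'E'
from h import *
np.set_printoptions(precision=4,suppress=True)
def measure(fn,r,panel=True):
    z=np.load(fn); st=dict(position=z["p"],tool_rot=z["R"]); im,d=z["im"],z["d"]
    P=cloud("wrist",d,st); u0,u1,v0,v1=r
    S=P[v0:v1,u0:u1]; deck=S[(abs(S[...,2]-.085)<.006)]; zd=np.median(deck[:,2]); print("deck z",zd)
    m=np.zeros((420,560),np.uint8); m[v0:v1,u0:u1]=(S[...,2]<zd-.004)
    n,l,s,c=cv2.connectedComponentsWithStats(m)
    for i in range(1,n):
        if s[i,4]<300: continue
        k=(l==i); 
        cs,_=cv2.findContours(k.astype(np.uint8),cv2.RETR_EXTERNAL,cv2.CHAIN_APPROX_NONE)
        # pixel centres of outermost hole pixels -> widen by .5 px on each side implicitly ignored
        e=np.array([onz("wrist",u,v,zd,st)[:2] for u,v in cs[0][:,0]]).astype(np.float32)
        print("hole",s[i],cv2.minAreaRect(e))
    if panel:
        W=(P-st["position"])@np.array(st["tool_rot"])
        for lo,hi in [(-.03,-.012),(-.006,.012)]:
            k=(W[...,2]>lo)&(W[...,2]<hi)&(abs(W[...,1])<.012)&(abs(W[...,0])<.06)
            k=cv2.morphologyEx(k.astype(np.uint8),cv2.MORPH_OPEN,np.ones((3,3)))>0
            q=W[k]; print("panel tool",len(q),np.median(q,0) if len(q) else 0,cv2.minAreaRect(q[:,:2].astype(np.float32)) if len(q) else 0)
    return P
if __name__=="__main__":
    measure("w2.npz",(265,318,5,150))
E
python3 slot.py
```

```text
deck z 0.08571238155305605
hole [ 281   24   21  112 2334] ((0.6843792796134949, 0.003626786172389984), (0.018743041902780533, 0.09445403516292572), 1.9870855808258057)
panel tool 3603 [ 0.0092  0.     -0.0195] ((0.0011067986488342285, -0.0012156534940004349), (0.0443212129175663, 0.023119529709219933), 16.082412719726562)
panel tool 3172 [ 0.03   -0.      0.0042] ((-0.0003001652657985687, 0.0001617930829524994), (0.015984831377863884, 0.0928557738661766), 89.8195571899414)
```

Run:
```python
from h import *
st=observe(); print(st["position"])
plan([([.6842,.0039,.26],down(2),4,0.5),([.6842,.0039,.172],down(2),3,0.5)])
```

```text
[ 0.681357   -0.08548098  0.29362665]
{"jaw": [0.5, 0.5, 0.5, 0.5, 0.5, 0.5, 0.5], "dp": [[2.23, 0.16, 0.83], [2.24, 0.16, 0.84], [2.23, 0.15, 0.83], [2.23, 0.15, 0.84], [0, 0, 2.93], [0, 0, 2.94], [0, 0, 2.93]], "turn": [[-0.002, 0.001, 0], [-0.002, 0, 0.001], [-0.002, 0.001, 0], [-0.002, 0.001, 0], [0, 0, 0], [0, 0, 0], [0, 0, 0]]}
```

Call:
{"name": "move_arm", "arguments": {"jaw": [0.5,0.5,0.5,0.5,0.5,0.5,0.5,0.5,0.5,0.5,0.5], "dp": [[2.23,0.16,0.83],[2.24,0.16,0.84],[2.23,0.15,0.83],[2.23,0.15,0.84],[0,0,2.93],[0,0,2.94],[0,0,2.93],[0,0,0],[0,0,0],[0,0,0],[0,0,0]], "turn": [[-0.002,0.001,0],[-0.002,0,0.001],[-0.002,0.001,0],[-0.002,0.001,0],[0,0,0],[0,0,0],[0,0,0],[0,0,0],[0,0,0],[0,0,0],[0,0,0]]}}

```text
time_s: 7.45
position: [0.6854, 0.0029, 0.1739]
tool_rot: [[-0.034, 0.999, 0.003], [0.999, 0.034, -0.0], [-0.0, 0.003, -1.0]]
ft_force: [0.0, 0.6, -0.5]
grip_width: 0.0087
gripper_force: 59.0
```

Run:
```python
from h import *
np.set_printoptions(precision=4,suppress=True)
st=observe(); print(st["time_s"],st["position"],st["ft_force"]); print(np.array(st["tool_rot"]))
plan([([.6842,.0039,.160],down(2),2,0.5)])
```

```text
7.45 [0.6854 0.0029 0.1739] [ 0.0186  0.6197 -0.4763]
[[-0.034   0.9994  0.0032]
 [ 0.9994  0.034  -0.0004]
 [-0.0005  0.0032 -1.    ]]
{"jaw": [0.5, 0.5], "dp": [[0.05, -0.06, 0.7], [0.05, -0.06, 0.69]], "turn": [[0.002, 0, 0], [0.001, 0, -0.001]]}
```

Call:
{"name": "move_arm", "arguments": {"jaw": [0.5,0.5,0.5,0.5], "dp": [[0.1,-0.12,0.5],[0,0,0],[0,0,0],[0,0,0]], "turn": [[0.003,0,-0.001],[0,0,0],[0,0,0],[0,0,0]]}}

```text
time_s: 7.78
position: [0.6834, 0.004, 0.1664]
tool_rot: [[-0.035, 0.999, -0.004], [0.999, 0.035, 0.0], [0.0, -0.004, -1.0]]
ft_force: [-0.1, 0.2, -1.5]
grip_width: 0.0087
gripper_force: 59.1
```

Run:
```python
from h import *
np.set_printoptions(precision=4,suppress=True)
st=observe(); print(st["time_s"],st["position"],st["ft_force"]); print(np.array(st["tool_rot"]))
im,d=cams.get_image("wrist"); np.savez("w3.npz",im=im,d=d,p=st["position"],R=st["tool_rot"])
from slot import measure
measure("w3.npz",(220,340,0,120))
```

```text
7.7833 [0.6834 0.004  0.1664] [-0.0961  0.1885 -1.4537]
[[-0.035   0.9994 -0.0038]
 [ 0.9994  0.035   0.0002]
 [ 0.0003 -0.0038 -1.    ]]
deck z 0.08580397120928479
hole [ 220    0  120   72 8580] ((0.6778437495231628, 0.109129399061203), (0.067953921854496, 0.03621222451329231), 2.0022659301757812)
panel tool 3624 [ 0.0092  0.     -0.0196] ((0.0009552687406539917, -0.001300271600484848), (0.044752031564712524, 0.02313879318535328), 15.636061668395996)
panel tool 3184 [ 0.03   -0.      0.0042] ((-0.0002266429364681244, 0.00017645582556724548), (0.01598401740193367, 0.09270922839641571), 89.68866729736328)
```

Call:
{"name": "move_arm", "arguments": {"jaw": [0.5,0.5,0.5,0.5,0.5], "dp": [[0,0.08,0.2],[0,0,0.8],[0,0,0.8],[0,0,0],[0,0,0]], "turn": [[-0.002,0,0],[0,0,0],[0,0,0],[0,0,0],[0,0,0]]}}

```text
time_s: 8.25
position: [0.6838, 0.0041, 0.1471]
tool_rot: [[-0.035, 0.999, -0.004], [0.999, 0.035, 0.001], [0.001, -0.004, -1.0]]
ft_force: [-0.0, 0.1, -1.2]
grip_width: 0.0088
gripper_force: 59.1
```

Call:
{"name": "move_arm", "arguments": {"jaw": [0.5,0.5,0.5,0.5,0.5,0.5,0.5], "dp": [[0,0.03,1],[0,0,1.2],[0,0,1.2],[0,0,1.0],[0,0,0.6],[0,0,0],[0,0,0]], "turn": [[-0.003,0,0],[0,0,0],[0,0,0],[0,0,0],[0,0,0],[0,0,0],[0,0,0]]}}

```text
time_s: 8.83
position: [0.6846, 0.0041, 0.0983]
tool_rot: [[-0.035, 0.999, 0.001], [0.999, 0.035, 0.0], [0.0, 0.001, -1.0]]
ft_force: [0.3, -0.9, -0.9]
grip_width: 0.0085
gripper_force: 59.1
```

9 mm to go, with no contact force.

Call:
{"name": "move_arm", "arguments": {"jaw": [0.5,0.5,0.5,0.5,0.5], "dp": [[0,0,0.5],[0,0,0.3],[0,0,0.15],[0,0,0.1],[0,0,0]], "turn": [[0,0,0],[0,0,0],[0,0,0],[0,0,0],[0,0,0]]}}

```text
time_s: 9.25
position: [0.6849, 0.004, 0.0896]
tool_rot: [[-0.035, 0.999, 0.003], [0.999, 0.035, -0.0], [-0.0, 0.003, -1.0]]
ft_force: [-3.2, 0.7, 8.3]
grip_width: 0.0085
gripper_force: 60.6
```

The floor is reached: 8 N up at z = 0.0896, against a predicted 0.0892. Now release.

Call:
{"name": "move_arm", "arguments": {"jaw": [0.5,2.6,2.6,2.6,2.6,2.6,2.6,2.6,2.6], "dp": [[0,0,0.1],[0,0,0],[0,0,0],[0,0,0],[0,0,-2],[0,0,-3],[0,0,-3.5],[0,0,-3.5],[0,0,-3]], "turn": [[0,0,0],[0,0,0],[0,0,0],[0,0,0],[0,0,0],[0,0,0],[0,0,0],[0,0,0],[0,0,0]]}}

```text
time_s: 10.0
position: [0.6843, 0.004, 0.239]
tool_rot: [[-0.035, 0.999, 0.002], [0.999, 0.035, 0.0], [0.0, 0.002, -1.0]]
ft_force: [1.3, -0.6, -0.6]
grip_width: 0.026
gripper_force: 0.0
```

Run:
```python
from h import *
np.set_printoptions(precision=4,suppress=True)
st=observe(); print(st["time_s"],st["position"],st["q"],st["grip_width"])
im,d=cams.get_image("wrist"); np.savez("w4.npz",im=im,d=d,p=st["position"],R=st["tool_rot"])
P=cloud("wrist",d,st)
near=np.hypot(P[...,0]-.6844,P[...,1]-.0036)<.06
for lo,hi in[(.095,.12)]:
    k=near&(P[...,2]>lo)&(P[...,2]<hi)&(P[...,0]>.66); k=cv2.morphologyEx(k.astype(np.uint8),cv2.MORPH_OPEN,np.ones((3,3)))>0
    print("tab",k.sum(),np.median(P[k],0),cv2.minAreaRect(P[k][:,:2].astype(np.float32)))
im,d=cams.get_image("top");
for q in ["small_driver","driver_tip"]:
    for n in ["top","side"]:
        if n=="side": cams.get_image("side")
        print(q,n,[(round(r["p"],2),np.array(r["box"])*[560,420,560,420]) for r in cams.outline_of(n,q)[:2]])
# driver in top view by blue-ish mask
hsv=cv2.cvtColor(im,cv2.COLOR_RGB2HSV); 
u,v=414,203
for (u,v) in [(413.5,203),(416.5,214.5),(420.5,236)]: print((u,v),onz("top",u,v,.005))
```

```text
10.0 [0.6843 0.004  0.239 ] [ -9.5636  35.8434  48.6619   0.0322  95.3661 -11.5646] 0.026000797280093985
tab 792 [0.6839 0.006  0.1089] ((0.6838932633399963, 0.004001850262284279), (0.010463802143931389, 0.04623332992196083), 2.3960654735565186)
small_driver top [(0.48, array([418.376, 224.406,   5.32 ,  20.79 ]))]
small_driver side [(0.49, array([275.296, 377.118,  34.776,   7.014]))]
driver_tip top []
driver_tip side [(0.6, array([277.704, 373.212,  29.624,   9.996]))]
(413.5, 203) [ 0.5129 -0.2808  0.005 ]
(416.5, 214.5) [ 0.4761 -0.2884  0.005 ]
(420.5, 236) [ 0.4081 -0.2973  0.005 ]
```

The panel is home: its tab top is at 109 mm, as expected, and it is centred within about 0.6 mm. Next I triangulate the reset mouth from two views, check it against the extractor geometry, and move to view the driver.

Run:
```python
from h import *
np.set_printoptions(precision=4,suppress=True)
o1,d1=ray("top",336,179); 
r=cams.mark_of("side","reset_mouth"); print([(round(x["p"],2),np.array(x["location"])*[560,420]) for x in r[:2]])
u,v=np.array(r[0]["location"])*[560,420]
r2=cams.mark_of("top","reset_mouth"); print([(round(x["p"],2),np.array(x["location"])*[560,420]) for x in r2[:2]])
if r2: o1,d1=ray("top",*(np.array(r2[0]["location"])*[560,420]))
o2,d2=ray("side",u,v)
A=np.c_[d1,-d2]; t=np.linalg.lstsq(A,o2-o1,rcond=None)[0]; print("tri",o1+d1*t[0],o2+d2*t[1])
print("geom pred proj side",proj("side",[.5777,-.0352,.045]),"top",proj("top",[.5777,-.0352,.045]))
plan([([.443,-.292,.15],down(-81),12,3)])
```

```text
[(0.59, array([319.424, 256.914]))]
[]
tri [ 0.5763 -0.0301  0.0613] [ 0.5825 -0.03    0.0628]
geom pred proj side (np.float64(317.62903946461853), np.float64(263.4726898004774)) top (np.float64(336.9878279826752), np.float64(179.85143869293896))
{"jaw": [3, 3, 3, 3, 3, 3, 3, 3, 3, 3, 3, 3], "dp": [[-2.4, -2.09, 0.71], [-2.63, -1.79, 0.72], [-2.82, -1.47, 0.71], [-2.98, -1.1, 0.71], [-3.1, -0.75, 0.72], [-3.16, -0.36, 0.71], [-3.18, 0.02, 0.71], [-3.16, 0.4, 0.71], [-3.08, 0.78, 0.72], [-2.97, 1.15, 0.71], [-2.81, 1.49, 0.71], [-2.61, 1.82, 0.71]], "turn": [[0, 0, 0.121], [0, 0, 0.12], [0, 0, 0.121], [0, 0, 0.121], [-0.001, 0, 0.121], [0, 0, 0.12], [0, 0, 0.121], [0, 0, 0.121], [0, 0, 0.121], [0, 0, 0.12], [0, 0, 0.121], [0, 0, 0.121]]}
```

Call:
{"name": "move_arm", "arguments": {"jaw": [3,3,3,3,3,3,3,3,3,3,3,3], "dp": [[-2.4,-2.09,0.71],[-2.63,-1.79,0.72],[-2.82,-1.47,0.71],[-2.98,-1.1,0.71],[-3.1,-0.75,0.72],[-3.16,-0.36,0.71],[-3.18,0.02,0.71],[-3.16,0.4,0.71],[-3.08,0.78,0.72],[-2.97,1.15,0.71],[-2.81,1.49,0.71],[-2.61,1.82,0.71]], "turn": [[0,0,0.121],[0,0,0.12],[0,0,0.121],[0,0,0.121],[-0.001,0,0.121],[0,0,0.12],[0,0,0.121],[0,0,0.121],[0,0,0.121],[0,0,0.12],[0,0,0.121],[0,0,0.121]]}}

```text
time_s: 11.5
position: [0.4421, -0.2929, 0.1502]
tool_rot: [[0.989, 0.15, 0.001], [0.15, -0.989, 0.0], [0.002, 0.0, -1.0]]
ft_force: [1.0, -0.6, -0.2]
grip_width: 0.03
gripper_force: 0.0
```

Call:
{"name": "move_arm", "arguments": {"jaw": [3,3,3,3], "dp": [[0,0,0],[0,0,0],[0,0,0],[0,0,0]], "turn": [[0,0,0],[0,0,0],[0,0,0],[0,0,0]]}}

```text
time_s: 11.83
position: [0.444, -0.2913, 0.151]
tool_rot: [[0.987, 0.158, 0.002], [0.158, -0.987, -0.0], [0.002, 0.0, -1.0]]
ft_force: [-0.1, -0.3, -0.0]
grip_width: 0.03
gripper_force: 0.0
```

Run:
```python
from h import *
np.set_printoptions(precision=4,suppress=True)
st=observe(); print(st["time_s"],st["position"],st["q"],st["grip_width"]); print(np.array(st["tool_rot"]))
im,d=cams.get_image("wrist"); np.savez("w5.npz",im=im,d=d,p=st["position"],R=st["tool_rot"])
save(cv2.resize(im,(784,588)),"w5.png")
for r in cams.outline_of("wrist","small_driver")[:2]:
    m=r["mask"]; print(round(r["p"],2),np.array(r["box"])*[560,420,560,420])
    P=cloud("wrist",d,st); v,u=np.nonzero(m); q=np.array([onz("wrist",a,b,.005,st)[:2] for a,b in zip(u,v)],np.float32)
    print(cv2.minAreaRect(q),"z max",np.percentile(P[m][:,2],[5,50,90,98]))
r=cams.mark_of("wrist","driver_tip"); print([(round(x["p"],2),np.array(x["location"])*[560,420],onz("wrist",*(np.array(x["location"])*[560,420]),.005,st)) for x in r[:2]])
```

```text
11.8333 [ 0.444  -0.2913  0.151 ] [-46.0964  24.1101  84.9461   0.0873  70.853   34.7676] 0.029962959944322073
[[ 0.9874  0.1583  0.0021]
 [ 0.1583 -0.9874 -0.0001]
 [ 0.0021  0.0005 -1.    ]]
0.97 [281.736 170.688  14.728 136.416]
((0.4612150192260742, -0.28990915417671204), (0.10846911370754242, 0.0096942950040102), 7.184085369110107) z max [0.0058 0.0087 0.0102 0.0109]
[(0.85, array([284.816, 102.69 ]), array([ 0.5159, -0.2828,  0.005 ]))]
```

View pics/w5.png

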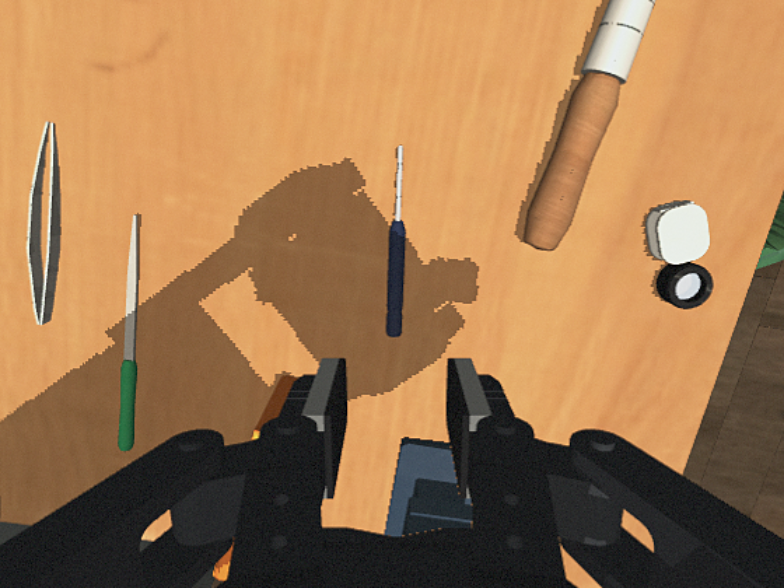

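The driver lies at (283,171) in the wrist view, with its tip at (285,103) and the blade pointing away from the robot. It measures 108.5 mm long with its top 10 mm up, as described. Now I descend and grasp the barrel.

Run:
```python
from h import *
plan([([.4434,-.2922,.05],down(-82.7),4,3),([.4434,-.2922,.010],down(-82.7),3,3)])
```

```text
{"jaw": [3, 3, 3, 3, 3, 3, 3], "dp": [[-0.02, 0.02, 2.52], [-0.02, 0.02, 2.53], [-0.02, 0.02, 2.52], [-0.02, 0.01, 2.52], [0, 0, 1.33], [0, 0, 1.34], [0, 0.01, 1.33]], "turn": [[0, 0, 0.008], [0, -0.001, 0.008], [0, 0, 0.007], [0.001, -0.001, 0.008], [0, 0, 0], [0, 0, 0], [0, 0, 0]]}
```

Call:
{"name": "move_arm", "arguments": {"jaw": [3,3,3,3,3,3,3,3,3], "dp": [[-0.02,0.02,2.52],[-0.02,0.02,2.53],[-0.02,0.02,2.52],[-0.02,0.01,2.52],[0,0,1.33],[0,0,1.34],[0,0.01,1.33],[0,0,0],[0,0,0]], "turn": [[0,0,0.008],[0,-0.001,0.008],[0,0,0.007],[0.001,-0.001,0.008],[0,0,0],[0,0,0],[0,0,0],[0,0,0],[0,0,0]]}}

```text
time_s: 12.73
position: [0.443, -0.2925, 0.0098]
tool_rot: [[0.992, 0.126, -0.001], [0.126, -0.992, 0.001], [-0.001, -0.001, -1.0]]
ft_force: [0.4, -0.7, 0.3]
grip_width: 0.0297
gripper_force: 0.0
```

Run:
```python
from h import *
np.set_printoptions(precision=4,suppress=True)
st=observe(); print(st["time_s"],st["position"],st["ft_force"]);print(np.array(st["tool_rot"]))
plan([([.4434,-.2922,.003],down(-82.7),2,3)])
```

```text
12.7333 [ 0.443  -0.2925  0.0098] [ 0.3926 -0.7333  0.2844]
[[ 0.992   0.1265 -0.001 ]
 [ 0.1265 -0.992   0.0013]
 [-0.0008 -0.0014 -1.    ]]
{"jaw": [3, 3], "dp": [[0.02, -0.01, 0.34], [0.03, -0.01, 0.34]], "turn": [[-0.001, 0, 0], [0, 0.001, -0.001]]}
```

Call:
{"name": "move_arm", "arguments": {"jaw": [3,3,3,0.5,0.5,0.5,0.5,0.5], "dp": [[0.02,-0.01,0.35],[0.02,-0.01,0.35],[0,0,0],[0,0,0],[0,0,0],[0,0,0],[0,0,0],[0,0,0]], "turn": [[0,0,0],[0,0,0],[0,0,0],[0,0,0],[0,0,0],[0,0,0],[0,0,0],[0,0,0]], "force": 80}}

```text
time_s: 13.4
position: [0.4433, -0.2927, 0.0034]
tool_rot: [[0.992, 0.126, 0.0], [0.126, -0.992, 0.0], [0.0, -0.0, -1.0]]
ft_force: [-0.4, 1.3, 7.2]
grip_width: 0.0068
gripper_force: 75.3
```

Call:
{"name": "move_arm", "arguments": {"jaw": [0.5,0.5,0.5,0.5,0.5,0.5,0.5], "dp": [[0,0,-0.5],[0,0,-1.5],[0,0,-2.5],[0,0,-3],[0,0,-3],[0,0,0],[0,0,0]], "turn": [[0,0,0],[0,0,0],[0,0,0],[0,0,0],[0,0,0],[0,0,0],[0,0,0]]}}

```text
time_s: 13.98
position: [0.4436, -0.2932, 0.1094]
tool_rot: [[0.992, 0.125, 0.002], [0.125, -0.992, -0.002], [0.002, 0.002, -1.0]]
ft_force: [-0.3, 0.5, -0.9]
grip_width: 0.0065
gripper_force: 74.6
```

```bash
cat > drv.py <<'E'
from h import *
np.set_printoptions(precision=4,suppress=True)
import sys
def look(tag):
    st=observe(); print(st["time_s"],st["position"],st["grip_width"],st["gripper_force"],st["ft_force"])
    im,d=cams.get_image("wrist"); np.savez(tag+".npz",im=im,d=d,p=st["position"],R=st["tool_rot"])
    save(cv2.resize(im,(784,588)),tag+".png")
    P=cloud("wrist",d,st); W=(P-st["position"])@np.array(st["tool_rot"])
    for r in cams.outline_of("wrist","small_driver")[:1]:
        m=r["mask"]; q=W[m]; print("outline",round(r["p"],2),np.array(r["box"])*[560,420,560,420])
        for a in np.arange(.0,.09,.01):
            s=q[(q[:,0]>a)&(q[:,0]<a+.01)&(abs(q[:,2])<.03)]
            if len(s)>3: print("x %.3f n %d y %.4f z %.4f (5%% %.4f)"%(s[:,0].mean(),len(s),np.median(s[:,1]),np.median(s[:,2]),np.percentile(s[:,2],10)))
        print("max x",np.percentile(q[abs(q[:,2])<.03][:,0],99.5))
    for x in cams.mark_of("wrist","driver_tip")[:1]:
        u,v=np.array(x["location"])*[560,420]; print("tip net",x["p"],u,v,(pt("wrist",u,v,d[int(v),int(u)],st)-st["position"])@np.array(st["tool_rot"]))
    return st
if __name__=="__main__": look(sys.argv[1])
E
python3 drv.py w6
```

```text
13.9833 [ 0.4436 -0.2932  0.1094] 0.006503394200855911 74.63179349899292 [-0.3213  0.4728 -0.8723]
outline 0.72 [283.192 227.388  22.624 260.61 ]
x 0.005 n 373 y 0.0015 z -0.0061 (5% -0.0070)
x 0.015 n 537 y 0.0011 z -0.0057 (5% -0.0068)
x 0.025 n 572 y 0.0015 z -0.0055 (5% -0.0067)
x 0.034 n 283 y 0.0011 z -0.0035 (5% -0.0051)
x 0.045 n 205 y 0.0011 z -0.0031 (5% -0.0039)
x 0.055 n 209 y 0.0014 z -0.0032 (5% -0.0040)
x 0.065 n 222 y 0.0013 z -0.0033 (5% -0.0043)
x 0.071 n 58 y 0.0011 z -0.0031 (5% -0.0039)
max x 0.07192619946944724
tip net 0.71 283.416 96.012 [ 0.0728  0.0016 -0.003 ]
```

View pics/w6.png

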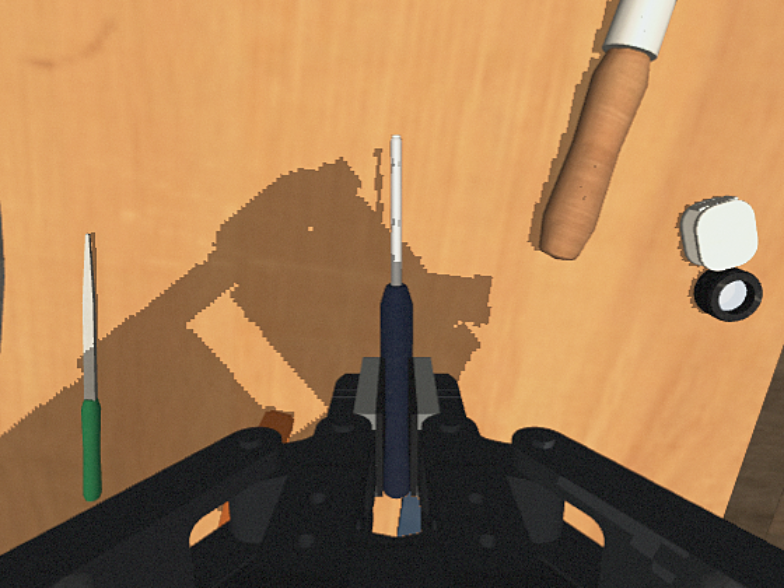

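The driver sits straight and level in the grip: axis at tool y = +1.2 mm, z = -1.9 mm, tip at x = +72.5 mm. Now I carry it to a spot in front of the hole.

```bash
cat > app.py <<'E'
from h import *
R=down(-88); hole=np.array([.5777,-.0352,.045]); tipt=np.array([.0725,.0012,-.0019])
def tcp(depth,dz=0): return hole+R@np.array([depth,0,-dz])-R@tipt
E
python3 - <<'E'
from app import *
print(tcp(-.025))
plan([(tcp(-.025,.055),R,8,.5)])
E
```

```text
[ 0.48021751 -0.03740343  0.0431    ]
{"jaw": [0.5, 0.5, 0.5, 0.5, 0.5, 0.5, 0.5, 0.5], "dp": [[0.86, -3.1, 0.12], [0.84, -3.11, 0.11], [0.79, -3.13, 0.11], [0.76, -3.12, 0.12], [0.72, -3.14, 0.11], [0.69, -3.15, 0.11], [0.65, -3.15, 0.11], [0.62, -3.16, 0.11]], "turn": [[0, 0, 0.011], [-0.001, 0, 0.012], [0, 0.001, 0.011], [0, 0, 0.011], [0, 0, 0.012], [-0.001, 0, 0.011], [0, 0, 0.011], [0, 0.001, 0.012]]}
```

Call:
{"name": "move_arm", "arguments": {"jaw": [0.5,0.5,0.5,0.5,0.5,0.5,0.5,0.5,0.5,0.5,0.5,0.5], "dp": [[0.86,-3.1,0.12],[0.84,-3.11,0.11],[0.79,-3.13,0.11],[0.76,-3.12,0.12],[0.72,-3.14,0.11],[0.69,-3.15,0.11],[0.65,-3.15,0.11],[0.62,-3.16,0.11],[0,0,0],[0,0,0],[0,0,0],[0,0,0]], "turn": [[0,0,0.011],[-0.001,0,0.012],[0,0.001,0.011],[0,0,0.011],[0,0,0.012],[-0.001,0,0.011],[0,0,0.011],[0,0.001,0.012],[0,0,0],[0,0,0],[0,0,0],[0,0,0]]}}

```text
time_s: 15.13
position: [0.4806, -0.0388, 0.0984]
tool_rot: [[0.999, 0.034, 0.001], [0.034, -0.999, -0.001], [0.001, 0.001, -1.0]]
ft_force: [-0.0, -0.3, 0.8]
grip_width: 0.0064
gripper_force: 74.7
```

Run:
```python
from app import *
np.set_printoptions(precision=4,suppress=True)
from drv import look
st=look("w7"); print(np.array(st["tool_rot"]))
z=np.load("w7.npz"); P=cloud("wrist",z["d"],st)
# extractor front edge of the deck, extractor frame check
o=np.array([.6674,.003]); a=np.radians(2); E=np.array([[np.cos(a),np.sin(a)],[-np.sin(a),np.cos(a)]])
L=(P[...,:2]-o)@E.T
k=(abs(P[...,2]-.0855)<.004)&(L[...,0]<-.05)&(L[...,0]>-.12)
for y in [-.07,-.05,-.035,-.02,0,.02]:
    s=L[k&(abs(L[...,1]-y)<.004)]; 
    if len(s): print("front edge at y",y,np.percentile(s[:,0],[0.5,2]),len(s))
k=(P[...,2]>.02)&(P[...,2]<.07)&(L[...,0]<-.08)&(L[...,0]>-.12)&(abs(L[...,1]+.035)<.02)
print("plate pts",k.sum(), np.percentile(L[k][:,0],[2,50]) if k.any() else 0)
plan([(tcp(-.025),R,4,.5)])
```

```text
15.1333 [ 0.4806 -0.0388  0.0984] 0.006432455420199374 74.6977972984314 [-0.0057 -0.3196  0.7903]
outline 0.65 [279.832 226.212  24.304 257.796]
x 0.005 n 355 y 0.0014 z -0.0061 (5% -0.0070)
x 0.015 n 539 y 0.0014 z -0.0057 (5% -0.0069)
x 0.025 n 575 y 0.0010 z -0.0055 (5% -0.0068)
x 0.034 n 285 y 0.0010 z -0.0036 (5% -0.0053)
x 0.045 n 202 y 0.0014 z -0.0031 (5% -0.0042)
x 0.055 n 210 y 0.0011 z -0.0032 (5% -0.0040)
x 0.065 n 223 y 0.0014 z -0.0033 (5% -0.0040)
x 0.071 n 57 y 0.0011 z -0.0031 (5% -0.0038)
max x 0.07152101503276385
tip net 0.73 285.20799999999997 91.392 [0.0785 0.0028 0.0982]
[[ 0.9994  0.0337  0.0011]
 [ 0.0337 -0.9994 -0.0011]
 [ 0.001   0.0011 -1.    ]]
front edge at y -0.07 [-0.0917 -0.0916] 731
front edge at y -0.05 [-0.0919 -0.0918] 741
front edge at y -0.035 [-0.092  -0.0919] 754
front edge at y -0.02 [-0.0922 -0.092 ] 766
front edge at y 0 [-0.0924 -0.0923] 777
front edge at y 0.02 [-0.0925 -0.0923] 797
plate pts 1286 [-0.0936 -0.0927]
{"jaw": [0.5, 0.5, 0.5, 0.5], "dp": [[-0.01, -0.04, 1.39], [-0.01, -0.03, 1.39], [-0.01, -0.04, 1.39], [-0.01, -0.03, 1.39]], "turn": [[0, 0, 0], [0.001, -0.001, -0.001], [0, 0, 0], [0, -0.001, -0.001]]}
```

View pics/w7.png

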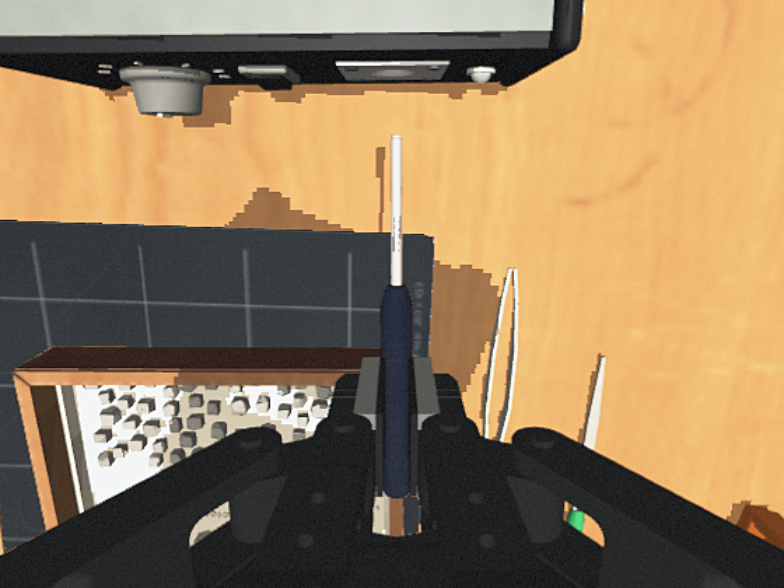

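The wrist view shows the aluminium plate with the hole at about (280,51), straight ahead of the blade tip at (283,97). I check the hole centre by intersecting its ray with the front plane.

Run:
```python
from app import *
np.set_printoptions(precision=4,suppress=True)
z=np.load("w7.npz"); st=dict(position=z["p"],tool_rot=z["R"]); im,d=z["im"],z["d"]
o=np.array([.6674,.003]); a=np.radians(2); ex=np.array([np.cos(a),np.sin(a),0]); ey=np.array([-np.sin(a),np.cos(a),0]); O=np.array([*o,0])
def hit(u,v,x=-.093):
    c,r=ray("wrist",u,v,st); t=(x-(c-O)@ex)/(r@ex); p=c+r*t; return np.array([(p-O)@ey,p[2]])
g=im.astype(int).sum(2); m=np.zeros(g.shape,np.uint8); m[38:62,232:330]=g[38:62,232:330]>330
n,l,s,c=cv2.connectedComponentsWithStats(m)
for i in range(1,n):
    if s[i,4]>60: print(s[i],c[i]); k=(l==i); v,u=np.nonzero(k); H=np.array([hit(a,b) for a,b in zip(u,v)]); print("y,z range",H.min(0),H.max(0),"mid",(H.min(0)+H.max(0))/2)
print("hole guess",hit(392/1.4,72/1.4),proj("wrist",O+ex*-.093+ey*-.035+[0,0,.045],st))
```

```text
[240  44  81   5 246] [280.1748  45.0691]
y,z range [-0.053   0.0589] [-0.0177  0.0701] mid [-0.0353  0.0645]
[269  50  25   5  92] [280.7826  51.6739]
y,z range [-0.0417  0.0394] [-0.0298  0.0529] mid [-0.0358  0.0461]
[232  60  98   2 190] [281.9526  60.5158]
y,z range [-0.0639  0.0098] [-0.007  0.015] mid [-0.0354  0.0124]
hole guess [-0.0354  0.0483] (np.float64(279.3129812655723), np.float64(52.40456262005904))
```

Call:
{"name": "move_arm", "arguments": {"jaw": [0.5,0.5,0.5,0.5,0.5,0.5,0.5], "dp": [[-0.01,-0.03,1.38],[-0.01,-0.03,1.38],[-0.01,-0.04,1.38],[-0.01,-0.03,1.38],[0,0,0],[0,0,0],[0,0,0]], "turn": [[0,0,0],[0,0,-0.001],[0,0,0],[0,0,-0.001],[0,0,0],[0,0,0],[0,0,0]]}}

```text
time_s: 15.87
position: [0.4807, -0.0371, 0.0443]
tool_rot: [[0.999, 0.036, 0.003], [0.036, -0.999, -0.002], [0.003, 0.002, -1.0]]
ft_force: [0.4, -0.3, -0.4]
grip_width: 0.0069
gripper_force: 74.7
```

The hole centre measures y = -35.8 mm, z = 46.1 mm, against an expected -35 and 45, which confirms it. Now insert the blade.

Call:
{"name": "move_arm", "arguments": {"jaw": [0.5,0.5,0.5,0.5,0.5,0.5,0.5], "dp": [[0,0,0.1],[0.8,0,0],[0.8,0,0],[0.8,0,0],[0.7,0,0],[0,0,0],[0,0,0]], "turn": [[0,-0.002,0],[0,0,0],[0,0,0],[0,0,0],[0,0,0],[0,0,0],[0,0,0]]}}

```text
time_s: 16.45
position: [0.5116, -0.0354, 0.0425]
tool_rot: [[0.999, 0.037, -0.0], [0.037, -0.999, -0.001], [-0.0, 0.001, -1.0]]
ft_force: [-1.1, 0.2, -0.2]
grip_width: 0.0065
gripper_force: 74.7
```

Call:
{"name": "move_arm", "arguments": {"jaw": [0.5,0.5,0.5,0.5,0.5], "dp": [[0.4,0,0],[0.4,0,0],[0.2,0,0],[0,0,0],[0,0,0]], "turn": [[0,0,0],[0,0,0],[0,0,0],[0,0,0],[0,0,0]]}}

```text
time_s: 16.87
position: [0.5207, -0.035, 0.0424]
tool_rot: [[0.999, 0.037, -0.002], [0.037, -0.999, -0.001], [-0.002, 0.001, -1.0]]
ft_force: [-2.6, -0.8, -0.5]
grip_width: 0.0067
gripper_force: 74.7
```

Call:
{"name": "move_arm", "arguments": {"jaw": [0.5,0.5,0.5,0.5], "dp": [[0.2,0,0],[0.15,0,0],[0,0,0],[0,0,0]], "turn": [[0,0,0],[0,0,0],[0,0,0],[0,0,0]]}}

```text
time_s: 17.2
position: [0.5233, -0.0348, 0.0421]
tool_rot: [[0.999, 0.037, -0.004], [0.037, -0.999, -0.001], [-0.004, 0.0, -1.0]]
ft_force: [-8.0, -0.7, 0.5]
grip_width: 0.0067
gripper_force: 74.8
```

Call:
{"name": "move_arm", "arguments": {"jaw": [0.5,0.5,0.5,0.5,0.5,0.5], "dp": [[0.1,0,0],[0,0,0],[0,0,0],[0,0,0],[0,0,0],[0,0,0]], "turn": [[0,0,0],[0,0,0],[0,0,0],[0,0,0],[0,0,0],[0,0,0]]}}

```text
time_s: 17.7
position: [0.5235, -0.0347, 0.042]
tool_rot: [[0.999, 0.037, -0.006], [0.037, -0.999, -0.0], [-0.006, 0.0, -1.0]]
ft_force: [-10.3, -0.8, 1.8]
grip_width: 0.0063
gripper_force: 74.8
```

```bash
python3 drv.py w8 | head -8
python3 - <<'E'
from h import *
np.set_printoptions(precision=4,suppress=True)
st=observe(); p=np.array(st["position"])+np.array(st["tool_rot"])@[.0722,.0012,-.0019]; print("tip",p,"depth from mouth -.093/-.091:",p[0]-.5757,p[0]-.5777,st["ft_force"])
E
```

```text
17.7 [ 0.5235 -0.0347  0.042 ] 0.006341439178640096 74.84689593315125 [-10.2522  -0.8058   1.7533]
outline 0.56 [279.832 261.87   24.92  191.52 ]
x 0.005 n 362 y 0.0010 z -0.0062 (5% -0.0069)
x 0.015 n 537 y 0.0014 z -0.0059 (5% -0.0070)
x 0.025 n 569 y 0.0014 z -0.0059 (5% -0.0070)
x 0.034 n 274 y 0.0014 z -0.0040 (5% -0.0055)
x 0.043 n 138 y 0.0014 z -0.0037 (5% -0.0047)
max x 0.04597309295172101
tip [ 0.5957 -0.0332  0.0434] depth from mouth -.093/-.091: 0.01998764475898762 0.01798764475898762 [-10.5173  -0.5796   1.0537]
```

The tip is about 19 mm inside the mouth against the button's hard stop at 10 N, and the driver has not slipped in the grip. I hand the job in.

```bash
python3 -c "
from rig import ticket
print(ticket.close_job())"
```

```text
the job is handed in; nothing more can be done
None
```

I seated the pleated filter fully home and let go of it, then handed the job in at about 18 s with the screwdriver still gripped and pressing the reset button against its stop at about 10 N; no verdict came back.

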